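# Vacuum leak test of a capped vial, held at the index

## Task

Leak-test the vial with the pink sample: stand it upright in the chamber cup of the vacuum test stand, then swing the red lever all the way down over centre so that the clear dome shuts over the vial and stays shut by itself. Then draw the spring-return pump slide out by its black knob until its pointer meets the tip of the yellow index, without overshooting by more than a centimetre, and finish while still holding it there (let go and it springs back). Keep the vial upright and leave the two clear vials where they stand.

Things in the scene. Friction and masses are not known exactly. Their poses are not given: they have to be found in the camera images.
- stand: fixed vacuum test stand: grey plate 240 x 350 x 12 mm. Origin: centre of its underside; unturned, x points away from the robot, y left; turned up to 0.15 rad about z. In its frame (mm): dome arm hinge x 20, y 85, z 84; pump lane along x at y -105 (barrel x 30 to 112, 68 high); scale bar y -152, 54 high; gauge x 98 to 116, y -48, 102 high
- chamber_mouth (a point): centre of the mouth of the round aluminium chamber cup, at its rim, 50 mm above the worktop. Bore 29 mm, flared to 41 mm over the top 8 mm, rim 49 mm across; inner floor 34 mm below this point: a vial standing in it has its origin there and its top 24 mm above the rim. Axes are the stand's
- pink_vial: the sample vial with the pink filling: glass, 25 mm across, 58 mm tall, 30 g, with a ribbed black cap 26 mm across from 44 mm up to the top; stands loose on the worktop to the right of the stand; origin at the centre of its underside, z up
- clear_vial_a: a bystander vial of the same size, colourless; origin at the centre of its underside
- clear_vial_b: another bystander vial of the same size, colourless; origin at the centre of its underside
- lever (a joint): hinge of the clamp's red lever (rad): 0 = open, lever standing 70 degrees above level (spring-held), growing as it swings down and outward to 1.23 = shut, lever level along the stand's +y. Over centre at about 1.12: beyond, the linkage keeps it at its stop; before, it springs back open. Takes up to 12 N at the grip
- lever_grip (a point): point on the centre line of the lever's red grip, in its outer half, 95 mm from the lever's hinge axis; the grip is round, 18 mm across, and runs from 44 to 120 mm from the hinge
- lever_hinge (a point): point on the lever's hinge axis, which runs along the stand's x, 103 mm above the worktop. The grip swings about it in the upright plane along the stand's y; shut, it lies level with the hinge on the +y side
- dome_rim (a point): centre of the lower rim of the clear dome (50 mm across, 28 mm deep) on the clamp arm; open, the arm stands up 95 mm to the +y side of the cup; shut, this point lies within 3 mm of chamber_mouth and the arm stands up to 96 mm above the worktop over the cup (to 120 mm near its hinge)
- pump_slide (a joint): travel of the pump slide (m): 0 = home against its stop, grows as it is drawn out along the stand's -x, at most 0.065. A spring pulls it home with about 3 N at 0 and 11 N at 0.05.
- knob: black upright round knob on the slide's crosshead, 23 mm across, 46 mm tall; it turns freely on its upright bolt and can be pinched from any side. Origin at the centre of its underside, 60 mm above the worktop. The barrel's end block begins 39 mm behind its axis at home, 68 mm high. It moves with the slide
- pointer_tip (a point): tip of the dark pointer on the right side of the slide's crosshead, running over the scale bar; moves with the slide, level with the index tip
- index_tip (a point): tip of the yellow index clip on the outer side of the scale bar: the mark to draw the slide to. It lies 28 to 52 mm from the pointer's home along the stand's -x and 4 mm to the right of the pointer's path. Axes are the stand's: the pointer meets it when both have the same x in that frame
Mind the look-alikes: they are no part of the job. What is shaped like the pink_vial but green or purple is not meant.

How it is judged:
On the way, in this order (a step that is already met when the one before it is completed fails the run):
1. the pink vial stands upright on the floor of the chamber cup while the clamp is open and the pump slide home (horizontal distance between pink_vial and chamber_mouth below 0.004 m and z of pink_vial in the frame of chamber_mouth below -0.03 m and angle between pink_vial's own z axis and vertical below 0.15 rad and value of joint lever below 0.3 rad and value of joint pump_slide below 0.008 m), for 0.2 s.
2. the lever is swung over centre with the vial in the cup and let go: the dome stays shut, before the slide is drawn (value of joint lever above 1.17 rad and distance between dome_rim and chamber_mouth below 0.006 m and contact force between the fingers and anything else below 0.1 N and horizontal distance between pink_vial and chamber_mouth below 0.004 m and value of joint pump_slide below 0.008 m), for 0.2 s.
At the end, for the whole second after the job is handed in: Fingers hold the knob (over 3 N), slide at rest, pointer within 4 mm of the index tip along its travel; lever shut by itself (over 1.17 rad), dome rim within 6 mm of the cup mouth; pink vial upright on the cup floor, within 4 mm of its axis (x of pointer_tip in the frame of index_tip between -0.004 and 0.004 m and velocity of joint pump_slide between -0.01 and 0.01 m/s and contact force between the fingers and knob above 3 N and value of joint lever above 1.17 rad and distance between dome_rim and chamber_mouth below 0.006 m and horizontal distance between pink_vial and chamber_mouth below 0.004 m and z of pink_vial in the frame of chamber_mouth below -0.03 m and angle between pink_vial's own z axis and vertical below 0.15 rad); the arm keeps its last pose, push and grip.
It fails at once if the slide is drawn more than 10 mm past the index (x of pointer_tip in the frame of index_tip below -0.01 m).
It fails at once if the pink vial is tipped over (angle between pink_vial's own z axis and vertical above 0.7 rad).
It fails at once if a clear vial is moved more than 25 mm (distance of any of clear_vial_a, clear_vial_b from where it was at the start of the episode above 0.025 m).
It also fails if it takes over 70 s, if anything falls off the work surface, if the arm or the gripper's body presses on something with over 40 N, if the wrist force passes 120 N, or if a joint passes its speed limit or range.

## Robot

A 7-joint arm with a two-finger parallel gripper is mounted at the origin on a cart in front of the work surface, level with it; the furniture and walls round the work are solid. World frame = base frame: x ahead of the robot, y to its left, z up, the work surface at z = 0. Lengths are in m, angles in rad, forces in N, time in s.
With the tool pointing down it reaches from about 0.425 to 1.025 m from the base axis. Payload 9.4 kg.
Tool frame: the origin (TCP) lies midway between the tips of the shut fingers; the grasp point (between the pads) lies robot.grasp_offset behind it (robot.grasp_offset is the distance from the TCP to the grasp point, in m); z points along the fingers, y is the line along which they close (so a half turn about z gives the same grasp; the last joint's range is limited). The gripper opens to 93 mm and grips with 3 to 60 N. Pads are 15 mm wide; open, the fingers measure 128 mm over their backs; the gripper's body (75 mm by 188 mm) begins 65 mm behind the grasp point.
Start: joints at [-1.317, 0.599, -0.003, 1.599, 0.002, 0.943, -0.08], TCP at [0.235, 0.686, 0.219] pointing down, gripper open.
Joint ranges: [-2.57, 2.57], [-0.35, 1.97], [-1.29, 1.29], [0.11, 2.56], [-1.05, 4.19], [0.11, 1.86], [-2.63, 2.63]. Speed limits (rad/s): [2.22, 2.22, 3.01, 3.01, 3.14, 3.14, 3.14].

## Interface

Orientations are given as a unit quaternion [w, x, y, z].
In Python, from bench import robot, vision, job, recognise, silhouettes, mark_of gives the robot as it stands.
- The arm moves only by the shell command python3 -m pendant 'ROWS' [OPENING] [FORCE]. ROWS is JSON, one flat list of numbers, 6 for each row, row after row: the shift along the tool's x, y, z in m, then the turn, a rotation vector about the tool's x, y, z in rad. A call has exactly 8 rows; each row shifts and turns the commanded pose from where the row before left it, along the tool's axes as they then stand; what a row does not reach is not made up. A row lasts 1/10 s, in which the tool goes at most 50 mm and 8.59 degrees, less where a joint would pass 70% of its speed; a pose out of reach is approached as far as the arm can. A call is refused whole if a number of a shift passes 0.05 or a number of a turn 0.15, either way. A call with a gripper value outside its range is refused whole. OPENING is the closure in counts, from 0 (fully open) to 255 (shut), set as the call begins (- or left out, the last holds). The fingers move at their own pace and stop on an object; FORCE is the grip in N (left out, the last holds). Time passes only in rows, so rows that do not move let the fingers close, or fill a call up. It gives the time, the measured TCP pose, the force, the opening and the grip force at its end, in the units of the state.
- robot.state(): the state, without advancing time (a new reading comes with each control period).
- vision.read_camera(name): name is "side" or "top" or "wrist"; returns a dict with "image" (420x560x3 uint8, blue, green, red), "fx", "fy", "cx", "cy" (pixels), "D" ([k1, k2, p1, p2, k3] as OpenCV has them; the pictures are not rectified), "R" (3x3) and "t" (3): a world point X has camera coordinates R X + t. Camera axes: x right, y down, z forward; pixel columns grow to the right and rows downward; lengths in m; the calibration is good to about 2 mm. A picture is of the moment at which its call begins. There is no depth.
- job.sign_off(): hands the job in; it is judged then, once.
Trained networks look in a picture, given as the dict that the camera call returned (one of the last four; its "shot" number tells which), for a name from the list of things; names that differ only in an ending like _2 or _b are one class to them, and where a whole thing is asked for, a point or a joint stands for the part that bears it (a point fixed in the world has none). Each returns a list of dicts, best first, with "score" (0 to 1); they miss things now and then, are a little off and sometimes report something else, mostly with a low value. They report only what shows in the picture. A call takes as long as a camera call. They do not tell look-alikes from the thing itself.
- recognise(picture, label): "location" ([x, y, z] in m, in the coordinates of the camera as it stood for that picture, good to about 4 mm: the middle of the surface that is visible of it).
- silhouettes(picture, label): "region" (420x560 bool, what is visible of it).
- mark_of(picture, label): "location" ([x, y, z] in m, in the coordinates of the camera as it stood for that picture, good to about 4 mm: a listed point, or the origin of a listed thing).
The state is a dict: "clock": time; "joint_positions": joint angles; "joint_vel": joint speeds; "effort": joint torques, N m; "tool_pos": TCP position; "ee_rot": TCP orientation; "ft_force": force on the tool from outside, world axes, zero at the start; "moment": the same for the moment, N m; "opening": opening from 0.0 (shut) to 1.0 (fully open); "grip_force": force on a finger pad.
Only numpy, scipy, OpenCV 4.12 (cv2) and the standard library are available. Lean on these libraries where they do the work, as an engineer would, in place of code of your own. Each camera call takes 0.05 s, during which the arm holds its last target. There are 200 camera calls.

## Working session

There is one attempt and no reset: what is moved stays moved. The work goes in short steps, Python scripts to look and compute and a shell command to move; the robot and the scene stay as the last step left them, time stands still between calls to the robot, and variables do not carry over. Pictures are saved under pics/ and viewed, at most 10 in all, crops included, and the job is handed in when it is done.

```bash
mkdir -p pics; cat > h.py <<'E'
import numpy as np,cv2
from bench import robot,vision,job,recognise,silhouettes,mark_of
def w(p,x): return np.array(p["R"]).T@(np.array(x)-np.array(p["t"]))
def px(p,X):
    K=np.array([[p["fx"],0,p["cx"]],[0,p["fy"],p["cy"]],[0,0,1.]])
    return cv2.projectPoints(np.array([X],float),cv2.Rodrigues(np.array(p["R"]))[0],np.array(p["t"]),K,np.array(p["D"]))[0].ravel()
def st():
    s=robot.state()
    print({k:np.round(s[k],4).tolist() for k in("clock","joint_positions","tool_pos","ee_rot","ft_force","opening","grip_force")})
    return s
E
python3 - <<'E'
from h import *
st(); print(robot.grasp_offset)
ims=[]
for c in("side","top"):
    p=vision.read_camera(c); cv2.imwrite(f"pics/{c}0.png",cv2.resize(p["image"],(784,588)))
    for n in["stand","chamber_mouth","pink_vial","clear_vial_a","lever_grip","lever_hinge","dome_rim","knob","pointer_tip","index_tip"]:
        for d in mark_of(p,n)[:5]:
            X=w(p,d["location"]); print(c,n,round(d["score"],2),X.round(4),px(p,X).round()*1.4)
E
```

```text
{'clock': 0.0, 'joint_positions': [-1.3167, 0.6001, -0.0025, 1.6001, 0.0018, 0.9429, -0.0798], 'tool_pos': [0.2353, 0.6852, 0.2178], 'ee_rot': [-0.0, 0.1646, 0.9864, -0.0008], 'ft_force': [1.0964, 0.7209, 0.3292], 'opening': 1.0049, 'grip_force': 0.0}
0.0188
side stand 0.8 [ 0.5198 -0.0158  0.0034] [365.4 333.2]
side chamber_mouth 0.68 [ 0.5367 -0.0278  0.0496] [375.2 313.6]
side pink_vial 0.92 [ 0.6004 -0.47    0.0018] [527.8 439.6]
side pink_vial 0.9 [ 0.4429 -0.488   0.004 ] [443.8 474.6]
side pink_vial 0.85 [ 0.5131 -0.467   0.0019] [478.8 453.6]
side pink_vial 0.53 [ 0.5283 -0.4093  0.0045] [466.2 428.4]
side clear_vial_a 0.69 [ 0.4513 -0.3812 -0.0025] [413.  435.4]
side clear_vial_a 0.65 [ 0.5756 -0.3629  0.0044] [476. 406.]
side clear_vial_a 0.32 [ 0.5191 -0.0207  0.0014] [366.8 334.6]
side lever_grip 0.6 [ 0.5724 -0.3625  0.0008] [474.6 408.8]
side lever_grip 0.56 [0.5163 0.1584 0.1993] [334.6 226.8]
side lever_hinge 0.93 [0.5181 0.1261 0.1062] [341.6 270.2]
side dome_rim 0.66 [0.5283 0.0451 0.1792] [357.  247.8]
side knob 0.42 [ 0.5214 -0.1237  0.062 ] [386.4 326.2]
side poi
[... 464 characters left out ...]

top pink_vial 0.47 [ 0.5073 -0.4695 -0.0044] [527.8 312.2]
top clear_vial_a 0.64 [ 0.4552 -0.3776  0.002 ] [485.8 336. ]
top clear_vial_a 0.63 [ 0.5776 -0.3643 -0.0017] [478.8 278.6]
top clear_vial_a 0.2 [0.5182 0.1317 0.1033] [236.6 295.4]
top lever_grip 0.69 [0.5123 0.1603 0.1931] [212.8 289.8]
top dome_rim 0.64 [0.5287 0.0445 0.1799] [275.8 282.8]
top knob 0.49 [ 0.5223 -0.1236  0.062 ] [365.4 298.2]
top knob 0.23 [ 0.4983 -0.173   0.0577] [389.2 310.8]
top pointer_tip 0.73 [ 0.5804 -0.36   -0.0007] [476.  277.2]
top pointer_tip 0.44 [ 0.5262 -0.1651  0.0563] [386.4 296.8]
top pointer_tip 0.44 [0.5167 0.1297 0.1051] [238.  296.8]
top index_tip 0.41 [ 0.4973 -0.1709  0.0568] [389.2 310.8]
```

View pics/side0.png

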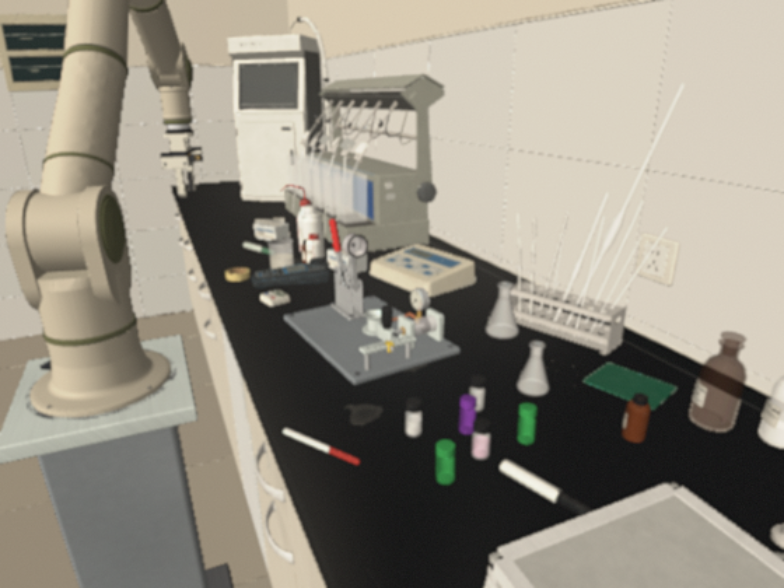

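View pics/top0.png

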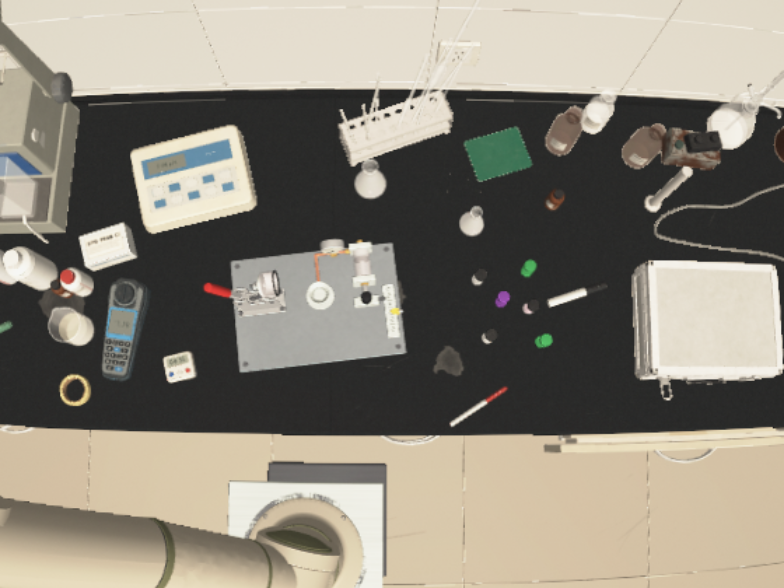

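The top and side views agree: the pink vial stands at about (0.51, -0.468), at side pixel (481,442) and top pixel (531,307). Green is at (445,462) and (527,425) and purple at (467,415) in the side view. The stand yaw is about +0.115 rad. I'll rise, pull in, and swing over to the vials.

```bash
python3 -m pendant '[0,-0.025,-0.05,0,0,0, 0,-0.025,-0.05,0,0,0, 0,-0.025,-0.05,0,0,0, 0,-0.025,-0.05,0,0,0, 0,-0.025,-0.04,0,0,0, 0,0,0,0,0,0, 0,0,0,0,0,0, 0,0,0,0,0,0]' 0 20
for i in 1 ; do python3 -m pendant '[-0.05,-0.002,0,0,0,0.0825, -0.05,-0.002,0,0,0,0.0825, -0.05,-0.002,0,0,0,0.0825, -0.05,-0.002,0,0,0,0.0825, -0.05,-0.002,0,0,0,0.0825, -0.05,-0.002,0,0,0,0.0825, -0.05,-0.002,0,0,0,0.0825, -0.05,-0.002,0,0,0,0.0825]'; done
```

```text
clock: 1.9
tool_pos: [0.1982, 0.5774, 0.4363]
ee_rot: [-0.0, 0.165, 0.986, -0.001]
ft_force: [-0.3, -0.7, -0.4]
opening: 1.002
grip_force: 0.0
clock: 2.7
tool_pos: [0.5102, 0.3354, 0.4352]
ee_rot: [-0.0, 0.477, 0.879, -0.002]
ft_force: [0.0, 0.8, -0.8]
opening: 1.003
grip_force: 0.0
```

```bash

python3 -m pendant '[-0.05,-0.002,0,0,0,0.0825, -0.05,-0.002,0,0,0,0.0825, -0.05,-0.002,0,0,0,0.0825, -0.05,-0.002,0,0,0,0.0825, -0.05,-0.002,0,0,0,0.0825, -0.05,-0.002,0,0,0,0.0825, -0.05,-0.002,0,0,0,0.0825, -0.05,-0.002,0,0,0,0.0825]'
python3 -m pendant '[-0.05,-0.002,0,0,0,0.0825, -0.05,-0.002,0,0,0,0.0825, -0.05,-0.002,0,0,0,0.0825, -0.05,-0.002,0,0,0,0.0825, -0.05,-0.002,0,0,0,0.0825, -0.05,-0.002,0,0,0,0.0825, -0.05,-0.002,0,0,0,0.0825, -0.05,-0.002,0,0,0,0.0825]'
cat >> h.py <<'E'
from scipy.spatial.transform import Rotation as Rn
def rel(target,psi,s=None):
    """shift in tool axes (tool assumed as it stands) to world target, turn rv to tool-down with tool y at azimuth psi"""
    s=s or robot.state(); q=np.array(s["ee_rot"]); R=Rn.from_quat(q[[1,2,3,0]])
    y=np.array([np.cos(psi),np.sin(psi),0]); z=np.array([0,0,-1.]); T=Rn.from_matrix(np.c_[np.cross(y,z),y,z])
    print("shift",R.inv().apply(np.array(target)-s["tool_pos"]).round(4),"turn",(R.inv()*T).as_rotvec().round(4))
E
python3 - <<'E'
from h import *
st(); rel([.51,-.468,.2],-np.pi/6)
p=vision.read_camera("wrist"); cv2.imwrite("pics/w1.png",p["image"])
for n in["pink_vial","clear_vial_a"]:
    for d in mark_of(p,n)[:5]:
        X=w(p,d["location"]); print(n,round(d["score"],2),X.round(4),px(p,X).round())
E
```

```text
clock: 3.5
tool_pos: [0.6067, -0.0457, 0.4354]
ee_rot: [-0.001, 0.736, 0.677, -0.002]
ft_force: [0.4, -0.3, 0.7]
opening: 0.998
grip_force: 0.0
clock: 4.3
tool_pos: [0.4495, -0.4058, 0.4356]
ee_rot: [-0.001, 0.916, 0.402, -0.001]
ft_force: [0.2, -0.6, 0.1]
opening: 1.003
grip_force: 0.0
{'clock': 4.3, 'joint_positions': [0.0913, 0.3445, 0.792, 1.6168, -0.2506, 1.2889, 0.1815], 'tool_pos': [0.4495, -0.4058, 0.4356], 'ee_rot': [-0.0008, 0.9156, 0.4021, -0.0014], 'ft_force': [0.2123, -0.6339, 0.1193], 'opening': 1.0026, 'grip_force': 0.0}
shift [-0.0044  0.0872  0.2353] turn [-0.0028  0.0017 -0.2196]
pink_vial 0.83 [ 0.5967 -0.4669 -0.0012] [363. 122.]
pink_vial 0.83 [ 0.4448 -0.4896  0.0029] [305. 190.]
pink_vial 0.71 [ 0.5167 -0.4698  0.0013] [329. 155.]
pink_vial 0.49 [ 0.5266 -0.4075  0.0025] [310. 124.]
clear_vial_a 0.8 [ 0.4497 -0.3742  0.0039] [263. 140.]
clear_vial_a 0.73 [ 5.753e-01 -3.605e-01 -1.000e-04] [313.  82.]
```

View pics/w1.png

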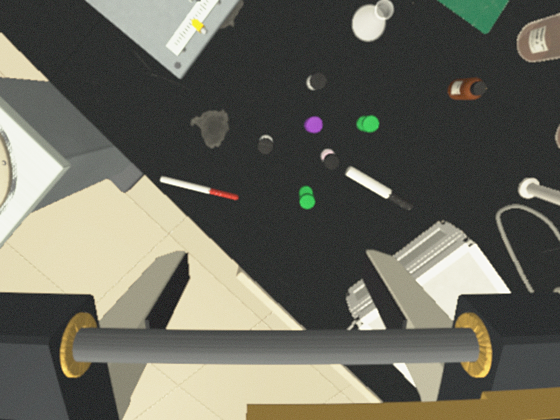

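Pink cap at (330,158) in the wrist view, as expected. I'll move above it, then remeasure closer.

```bash

python3 -m pendant '[0,0.03,0.04,0,0,0, -0.003,0.03,0.04,0,0,0, 0,0.03,0.04,0,0,0, 0,0,0.04,0,0,0, 0,0,0.04,0,0,0, 0,0,0.04,0,0,0, 0,0,0.04,0,0,-0.11, 0,0,0,0,0,-0.11]' 118 20
python3 - <<'E'
from h import *
st(); 
pt=[]
for c in("wrist","side","top"):
    p=vision.read_camera(c)
    if c=="wrist":cv2.imwrite("pics/w2.png",p["image"])
    for d in mark_of(p,"pink_vial")[:5]:
        X=w(p,d["location"]); 
        if abs(X[0]-.513)<.02 and abs(X[1]+.469)<.02:
            pt.append(X);print(c,round(d["score"],2),X.round(4),px(p,X).round())
X=np.mean(pt,0);rel([X[0],X[1],.040],-np.pi/6)
E
```

```text
clock: 5.25
tool_pos: [0.5141, -0.4625, 0.1497]
ee_rot: [-0.005, 0.863, 0.505, -0.002]
ft_force: [0.7, 0.6, 0.7]
opening: 0.537
grip_force: 0.0
{'clock': 5.25, 'joint_positions': [0.321, 0.6951, 0.5452, 1.7547, -0.4637, 0.8352, 0.5722], 'tool_pos': [0.5141, -0.4625, 0.1497], 'ee_rot': [-0.0054, 0.8632, 0.5048, -0.0018], 'ft_force': [0.7324, 0.6376, 0.693], 'opening': 0.5366, 'grip_force': 0.0}
wrist 0.67 [ 0.5149 -0.4678 -0.0028] [280. 199.]
side 0.53 [ 0.5164 -0.4685  0.0013] [343. 324.]
shift [-0.0008  0.0005  0.118 ] turn [0.0008 0.0002 0.002 ]
```

View pics/w2.png

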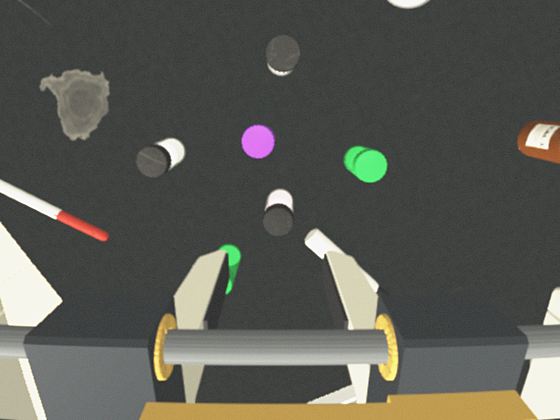

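Pink vial cap at (279,220), midway between the fingertips, with green behind the left fingertip (230,265) and clear of it. Descend and grip the cap.

```bash

python3 -m pendant '[-0.001,0,0.03,0,0,0, 0,0,0.03,0,0,0, 0,0,0.03,0,0,0, 0,0,0.02,0,0,0, 0,0,0.007,0,0,0, 0,0,0,0,0,0, 0,0,0,0,0,0, 0,0,0,0,0,0]' 118 20
python3 -m pendant '[0,0,0,0,0,0, 0,0,0,0,0,0, 0,0,0,0,0,0, 0,0,0,0,0,0, 0,0,0,0,0,0, 0,0,0,0,0,0, 0,0,0,0,0,0, 0,0,0,0,0,0]' 255 20
```

```text
clock: 6.35
tool_pos: [0.515, -0.4687, 0.0421]
ee_rot: [0.001, 0.865, 0.501, 0.0]
ft_force: [0.4, -0.1, 0.1]
opening: 0.538
grip_force: 0.0
clock: 7.15
tool_pos: [0.5143, -0.4682, 0.0407]
ee_rot: [0.0, 0.865, 0.502, 0.0]
ft_force: [-0.0, 0.0, 2.0]
opening: 0.258
grip_force: 20.0
```

```bash

python3 -m pendant '[0,0,-0.04,0,0,0, 0,0,-0.04,0,0,0, 0,0,-0.04,0,0,0, 0,0,-0.04,0,0,0, 0,0,-0.04,0,0,0, 0.02,-0.01,0,0,0,0, 0.043,-0.022,0,0,0,0, 0.043,-0.022,0,0,0,0]'
python3 -m pendant '[0.043,-0.022,0,0,0,0, 0.043,-0.022,0,0,0,0, 0.043,-0.022,0,0,0,0, 0.043,-0.022,0,0,0,0, 0.043,-0.022,0,0,0,0, 0.043,-0.022,0,0,0,0, 0.03,-0.015,0,0,0,0, 0,0,0,0,0,-0.1]'
python3 -m pendant '[0,0,0,0,0,-0.13, 0,0,0,0,0,-0.13, 0,0,0,0,0,-0.13, 0,0,0,0,0,-0.13, 0,0,0,0,0,-0.02, 0,0,0,0,0,0, 0,0,0,0,0,0, 0,0,0,0,0,0]'
python3 - <<'E'
from h import *
st(); 
for c in("side","top","wrist"):
    p=vision.read_camera(c); cv2.imwrite(f"pics/{c}3.png",p["image"] if c!="side" else cv2.resize(p["image"][120:320,180:380],(600,600)))
    for n in["pink_vial","chamber_mouth","stand","knob","lever_hinge","index_tip","pointer_tip"]:
      for d in mark_of(p,n)[:1]:
        X=w(p,d["location"]); print(c,n,round(d["score"],2),X.round(4),px(p,X).round())
rel([.5375,-.0265,.1],.115)
E
```

```text
clock: 7.95
tool_pos: [0.5195, -0.3485, 0.2406]
ee_rot: [0.0, 0.866, 0.501, 0.0]
ft_force: [1.1, 0.2, -0.9]
opening: 0.263
grip_force: 20.0
clock: 8.75
tool_pos: [0.5357, -0.0202, 0.2398]
ee_rot: [-0.001, 0.837, 0.548, -0.0]
ft_force: [-0.9, -0.5, -0.3]
opening: 0.26
grip_force: 20.0
clock: 9.55
tool_pos: [0.5356, -0.0263, 0.2405]
ee_rot: [-0.0, 0.664, 0.748, -0.0]
ft_force: [-0.2, -0.1, -0.4]
opening: 0.264
grip_force: 20.0
{'clock': 9.55, 'joint_positions': [-0.4185, 0.376, 0.4943, 2.0287, -0.2466, 0.7939, 0.3391], 'tool_pos': [0.5356, -0.0263, 0.2405], 'ee_rot': [-0.0, 0.6641, 0.7476, -0.0001], 'ft_force': [-0.1829, -0.1233, -0.3948], 'opening': 0.2637, 'grip_force': 20.0}
side pink_vial 0.82 [ 0.4445 -0.494   0.0042] [319. 341.]
side chamber_mouth 0.66 [ 0.5358 -0.0258  0.0473] [267. 225.]
side stand 0.69 [ 0.5178 -0.0146  0.0033] [261. 238.]
side knob 0.6 [ 0.5196 -0.1217  0.0626] [275. 233.]
side lever_hinge 0.97 [0.5205 0.1272 0.1069] [244. 192.]
side index_tip 0.49 [ 0.4965 -0.1705  0.0563] [275. 244.]
side pointer_tip 0.49 [ 0.5314 -0.1674  0.0624] [286. 239.]
top pink_vial 0.67 [ 0.6    -0.469  -0.0012] [376. 192.]
top chamber_mouth 0.67 [ 0.5395 -0.0238  0.0518] [226. 208.]
top stand 0.58 [ 0.5189 -0.0183 -0.0054] [226. 218.]
top knob 0.5 [ 0.5214 -0.123   0.0623] [261. 213.]
top index_tip 0.47 [ 0.4976 -0.1735  0.0563] [279. 222.]
top pointer_tip 0.45 [ 0.5269 -0.1654  0.0579] [276. 212.]
wrist pink_vial 0.76 [ 0.5352 -0.0288  0.1993] [274. 240.]
wrist chamber_mouth 0.72 [ 0.5387 -0.0252  0.0523] [278. 185.]
wrist stand 0.82 [ 0.5162 -0.0187  0.0018] [260. 168.]
wrist lever_hinge 0.83 [0.5204 0.1285 0.1005] [280.  12.]
wrist pointer_tip 0.68 [0.5177 0.1279 0.1026] [276.  11.]
shift [-0.0004  0.0019  0.1406] turn [0.0001 0.     0.005 ]
```

View pics/side3.png

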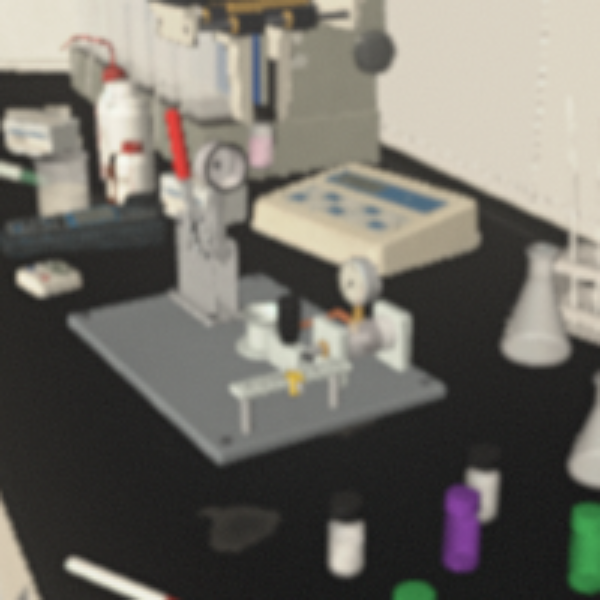

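View pics/wrist3.png

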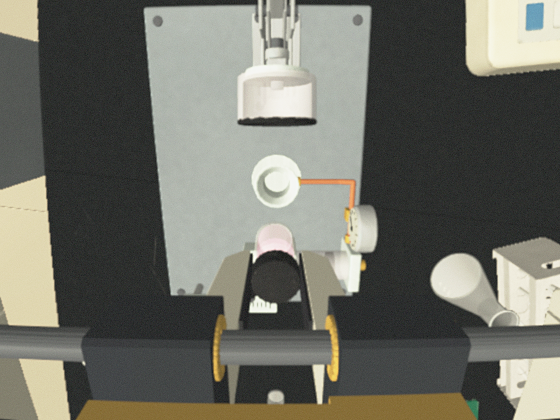

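The vial hangs upright in the grip: cap at (276,275) in the wrist view, cup rim centre at (276,181). In the side crop the dome is open at (225,165) and the lever is up at (177,140). Go lower and measure the cup rim against the vial.

```bash

python3 -m pendant '[0,0.002,0.02,0,0,0, 0,0,0.03,0,0,0, 0,0,0.03,0,0,0, 0,0,0.02,0,0,0, 0,0,0.01,0,0,0, 0,0,0,0,0,0, 0,0,0,0,0,0, 0,0,0,0,0,0]'
python3 - <<'E'
from h import *
s=st()
def ray(p,u,z):
    K=np.array([[p["fx"],0,p["cx"]],[0,p["fy"],p["cy"]],[0,0,1.]])
    n=cv2.undistortPoints(np.array([[u]],float),K,np.array(p["D"])).ravel()
    R=np.array(p["R"]);C=-R.T@p["t"];d=R.T@np.array([n[0],n[1],1]);return C+d*(z-C[2])/d[2]
p=vision.read_camera("wrist"); im=p["image"].copy()
for n in["pink_vial","chamber_mouth","dome_rim"]:
  for d in mark_of(p,n)[:1]:
    X=w(p,d["location"]); print(n,round(d["score"],2),X.round(4),px(p,X).round())
for d in silhouettes(p,"pink_vial")[:1]:
    m=d["region"]; c=max(cv2.findContours(m.astype(np.uint8),0,1)[0],key=cv2.contourArea); cv2.drawContours(im,[c],-1,(0,255,0),1); print(d["score"],cv2.boundingRect(c))
# expected overlays: rim circle at estimate, vial at TCP
a=np.linspace(0,2*np.pi,60)
cup=np.array([.538,-.0257,.05])
for r,c,col in((.0245,cup,(0,0,255)),(.0205,cup,(255,0,0)),(.0125,np.array(s["tool_pos"])-[0,0,.041],(0,255,255)),(.013,np.array(s["tool_pos"])+[0,0,.017],(0,255,255))):
    for t in a: cv2.circle(im,tuple(int(v) for v in px(p,c+r*np.array([np.cos(t),np.sin(t),0])).round()),0,col,-1)
cv2.imwrite("pics/w4.png",cv2.resize(im[100:350,160:400],(576,600),interpolation=cv2.INTER_CUBIC))
E
```

```text
clock: 11.55
tool_pos: [0.5382, -0.0261, 0.1316]
ee_rot: [0.001, 0.663, 0.748, 0.001]
ft_force: [-0.9, -0.4, -0.1]
opening: 0.26
grip_force: 20.0
{'clock': 11.55, 'joint_positions': [-0.3245, 0.5282, 0.3857, 2.124, -0.3709, 0.5511, 0.4524], 'tool_pos': [0.5382, -0.0261, 0.1316], 'ee_rot': [0.0006, 0.6634, 0.7482, 0.0006], 'ft_force': [-0.8863, -0.3733, -0.1458], 'opening': 0.2596, 'grip_force': 20.0001}
pink_vial 0.87 [ 0.5385 -0.0276  0.0901] [275. 238.]
chamber_mouth 0.87 [ 0.5381 -0.0256  0.0505] [275. 216.]
dome_rim 0.83 [0.5259 0.0445 0.1848] [264. 137.]
0.77 (250, 221, 51, 83)
```

View pics/w4.png

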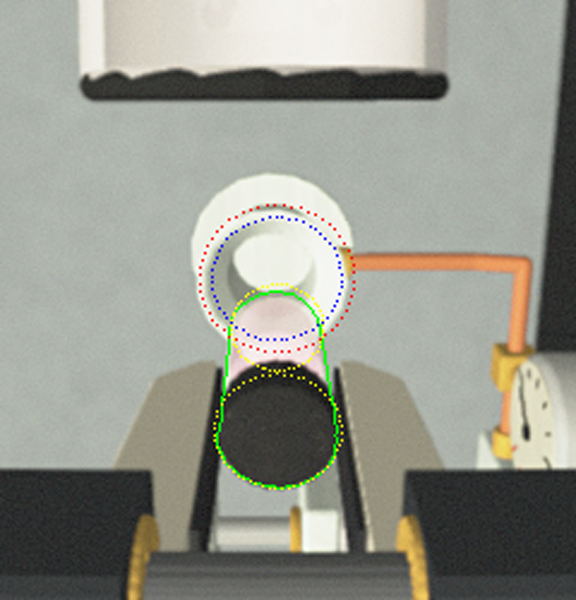

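Overlay (crop): the vial outline (green) matches its predicted place at TCP, and the rim circles centred at (276,278) sit on the cup to within about 1 mm. Lower in.

```bash

python3 -m pendant '[0,0,0.015,0,0,0, 0,0,0.015,0,0,0, 0,0,0.01,0,0,0, 0,0,0.01,0,0,0, 0,0,0.01,0,0,0, 0,0,0.01,0,0,0, 0,0,0,0,0,0, 0,0,0,0,0,0]'
python3 -m pendant '[0,0,0.002,0,0,0, 0,0,0.001,0,0,0, 0,0,0,0,0,0, 0,0,0,0,0,0, 0,0,0,0,0,0, 0,0,0,0,0,0, 0,0,0,0,0,0, 0,0,0,0,0,0]'
```

```text
clock: 12.6
tool_pos: [0.5375, -0.0262, 0.0604]
ee_rot: [-0.0, 0.664, 0.748, -0.0]
ft_force: [0.1, 0.0, -0.4]
opening: 0.262
grip_force: 20.0
clock: 13.4
tool_pos: [0.5376, -0.026, 0.0576]
ee_rot: [-0.0, 0.663, 0.748, 0.0]
ft_force: [-0.7, -0.4, 0.5]
opening: 0.262
grip_force: 20.0
```

```bash

python3 -m pendant '[0,0,0,0,0,0, 0,0,0,0,0,0, 0,0,0,0,0,0, 0,0,0,0,0,0, 0,0,0,0,0,0, 0,0,0,0,0,0, 0,0,0,0,0,0, 0,0,0,0,0,0]' 118
python3 -m pendant '[0,0,-0.02,0,0,0, 0,0,-0.04,0,0,0, 0,0,-0.04,0,0,0, 0,0,-0.04,0,0,0, 0,0,-0.04,0,0,0, 0,0,-0.04,0,0,0, 0,0,-0.04,0,0,0, 0,0,0,0,0,0]'
python3 - <<'E'
from h import *
s=st()
for c in("wrist","side","top"):
  p=vision.read_camera(c); im=p["image"].copy()
  for n in["pink_vial","chamber_mouth","lever_hinge","lever_grip","dome_rim","stand"]:
    for d in mark_of(p,n)[:5]:
      X=w(p,d["location"]); 
      if X[1]>-.2: print(c,n,round(d["score"],2),X.round(4),px(p,X).round())
  if c=="wrist": cv2.imwrite("pics/w5.png",im)
E
```

```text
clock: 14.2
tool_pos: [0.5376, -0.0261, 0.0576]
ee_rot: [0.0, 0.663, 0.748, 0.0]
ft_force: [-0.4, -0.1, -0.1]
opening: 0.542
grip_force: 0.0
clock: 15.0
tool_pos: [0.5397, -0.0266, 0.3224]
ee_rot: [0.003, 0.664, 0.748, 0.003]
ft_force: [-0.4, -0.1, 0.1]
opening: 0.539
grip_force: 0.0
{'clock': 15.0, 'joint_positions': [-0.4803, 0.2865, 0.5574, 1.9243, -0.184, 0.9722, 0.2816], 'tool_pos': [0.5397, -0.0266, 0.3224], 'ee_rot': [0.0026, 0.6635, 0.7481, 0.0032], 'ft_force': [-0.4446, -0.1353, 0.1459], 'opening': 0.5393, 'grip_force': 0.0}
wrist pink_vial 0.61 [ 0.5372 -0.0258  0.0128] [272. 165.]
wrist chamber_mouth 0.6 [ 0.5396 -0.028   0.052 ] [274. 172.]
wrist lever_hinge 0.61 [0.5198 0.1271 0.1025] [272.  33.]
wrist dome_rim 0.67 [0.5249 0.0461 0.1808] [267. 115.]
wrist stand 0.55 [ 0.5148 -0.0188  0.0011] [257. 157.]
side pink_vial 0.61 [ 0.5355 -0.0238  0.0181] [267. 234.]
side chamber_mouth 0.85 [ 0.535  -0.0258  0.0496] [267. 224.]
side lever_hinge 0.64 [0.519  0.1236 0.1074] [244. 192.]
side lever_grip 0.72 [0.5177 0.1584 0.2016] [239. 162.]
side lever_grip 0.42 [ 0.5291 -0.1657  0.0598] [285. 240.]
side dome_rim 0.79 [0.5298 0.0454 0.1836] [256. 175.]
side stand 0.93 [ 0.518  -0.016   0.0035] [261. 238.]
top lever_hinge 0.27 [ 0.4951 -0.1744  0.057 ] [279. 223.]
top stand 0.6 [ 0.5179 -0.021  -0.0058] [227. 219.]
```

View pics/w5.png

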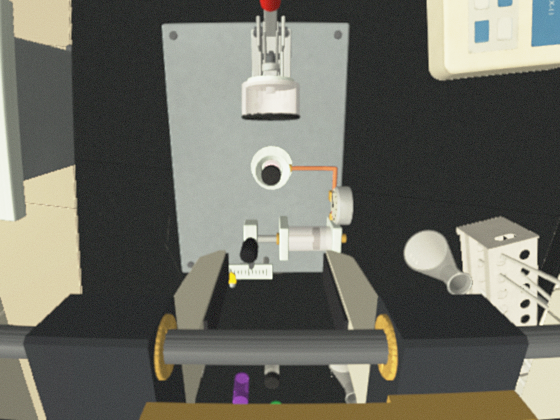

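The vial is in the cup: cap at (270,173), inside the rim. Next, straddle the lever grip from above.

```bash

python3 -m pendant '[0.046,0,0,0,0,0, 0.047,0,0,0,0,0, 0.047,-0.001,0,0,0,0, 0.046,0,0,0,0,0, 0,0,0.04,0,0,0, 0,0,0.04,0,0,0, 0,0,0,0,0,0, 0,0,0,0,0,0]' 118 25
python3 - <<'E'
from h import *
s=st()
rel([.5157,.1589,.1735],.115)
p=vision.read_camera("wrist"); cv2.imwrite("pics/w6.png",p["image"])
for c in("wrist","side"):
  if c=="side": p=vision.read_camera(c)
  for n in["lever_grip","pink_vial","pump_slide"]:
    for d in mark_of(p,n)[:5]:
      X=w(p,d["location"]); 
      if X[1]>-.2: print(c,n,round(d["score"],2),X.round(4),px(p,X).round())
E
```

```text
clock: 16.85
tool_pos: [0.5145, 0.1581, 0.238]
ee_rot: [-0.0, 0.664, 0.748, -0.001]
ft_force: [-0.7, -1.4, 0.9]
opening: 0.536
grip_force: 0.0
{'clock': 16.85, 'joint_positions': [-0.7438, 0.3786, 0.4652, 2.0255, -0.2349, 0.7895, -0.0211], 'tool_pos': [0.5145, 0.1581, 0.238], 'ee_rot': [-0.0, 0.6637, 0.748, -0.0006], 'ft_force': [-0.6913, -1.3776, 0.9288], 'opening': 0.5358, 'grip_force': 0.0}
shift [0.0007 0.0014 0.0645] turn [-0.0009  0.0008  0.0042]
wrist lever_grip 0.78 [0.5157 0.1603 0.194 ] [278. 232.]Traceback (most recent call last):
  File "<stdin>", line 8, in <module>
ValueError: it knows: chamber_mouth, clear_vial, dome_rim, index_tip, knob, lever_grip, lever_hinge, pink_vial, pointer_tip, stand
```

View pics/w6.png

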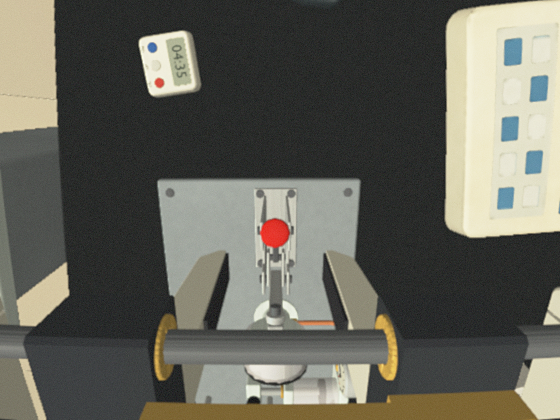

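The red grip end at (275,232) is centred between the fingers. Descend and close on it.

```bash

python3 -m pendant '[0.001,0.001,0.02,0,0,0, 0,0,0.02,0,0,0, 0,0,0.015,0,0,0, 0,0,0.009,0,0,0, 0,0,0,0,0,0, 0,0,0,0,0,0, 0,0,0,0,0,0, 0,0,0,0,0,0]' 118 25
python3 -m pendant '[0,0,0,0,0,0, 0,0,0,0,0,0, 0,0,0,0,0,0, 0,0,0,0,0,0, 0,0,0,0,0,0, 0,0,0,0,0,0, 0,0,0,0,0,0, 0,0,0,0,0,0]' 255 25
```

```text
clock: 17.8
tool_pos: [0.5156, 0.1598, 0.1744]
ee_rot: [0.0, 0.663, 0.748, 0.001]
ft_force: [-0.1, 0.6, 0.2]
opening: 0.542
grip_force: 0.0
clock: 18.6
tool_pos: [0.514, 0.1595, 0.1735]
ee_rot: [-0.001, 0.663, 0.748, -0.001]
ft_force: [-5.3, -1.0, 4.8]
opening: 0.19
grip_force: 25.0
```

```bash

python3 -m pendant '[0.0077,0,0.0032,0,0,0, 0.0073,0,0.0038,0,0,0, 0.007,0,0.0045,0,0,0, 0.0066,0,0.005,0,0,0, 0.0061,0,0.0056,0,0,0, 0.0056,0,0.0061,0,0,0, 0,0,0,0,0,0, 0,0,0,0,0,0]'
python3 - <<'E'
from h import *
p=vision.read_camera("side")
for n in["lever_grip","dome_rim"]:
    for d in mark_of(p,n)[:5]:
      X=w(p,d["location"]); 
      if X[1]>-.2: print(n,round(d["score"],2),X.round(4),px(p,X).round())
s=st()
E
```

```text
clock: 19.4
tool_pos: [0.5091, 0.2003, 0.1456]
ee_rot: [-0.001, 0.663, 0.749, -0.001]
ft_force: [-7.8, 1.2, 12.1]
opening: 0.191
grip_force: 25.0
lever_grip 0.72 [ 0.5362 -0.0262  0.0166] [268. 234.]
lever_grip 0.47 [0.5104 0.1903 0.1808] [234. 166.]
dome_rim 0.77 [ 0.535  -0.011   0.1394] [265. 194.]
{'clock': 19.55, 'joint_positions': [-0.7447, 0.5141, 0.3847, 2.0926, -0.3382, 0.5953, -0.0013], 'tool_pos': [0.5091, 0.2001, 0.1458], 'ee_rot': [-0.001, 0.6631, 0.7485, -0.0004], 'ft_force': [-7.5322, 0.9914, 11.3308], 'opening': 0.1875, 'grip_force': 25.0011}
```

```bash

python3 -m pendant '[0.005,-0.001,0.0066,0,0,0, 0.0045,0,0.007,0,0,0, 0.0038,0,0.0073,0,0,0, 0.0032,0,0.0077,0,0,0, 0.0025,0,0.0079,0,0,0, 0.0018,-0.001,0.0081,0,0,0, 0.001,0,0.0082,0,0,0, 0.0004,0,0.0083,0,0,0]'
python3 -m pendant '[0,0,0.003,0,0,0, 0,0,0.002,0,0,0, 0,0,0.002,0,0,0, 0,0,0,0,0,0, 0,0,0,0,0,0, 0,0,0,0,0,0, 0,0,0,0,0,0, 0,0,0,0,0,0]'
python3 - <<'E'
from h import *
for c in ("side","top"):
  p=vision.read_camera(c)
  for n in["lever_grip","dome_rim"]:
    for d in mark_of(p,n)[:5]:
      X=w(p,d["location"]); 
      if X[1]>-.2: print(c,n,round(d["score"],2),X.round(4),px(p,X).round())
E
```

```text
clock: 20.35
tool_pos: [0.506, 0.2263, 0.0852]
ee_rot: [-0.001, 0.662, 0.749, 0.003]
ft_force: [-6.0, 15.4, 12.6]
opening: 0.186
grip_force: 25.0
clock: 21.15
tool_pos: [0.5059, 0.2265, 0.0781]
ee_rot: [-0.001, 0.662, 0.75, 0.002]
ft_force: [-4.9, 15.1, 8.0]
opening: 0.191
grip_force: 25.0
side lever_grip 0.71 [0.5054 0.2185 0.1334] [231. 178.]
side dome_rim 0.77 [ 0.5388 -0.0268  0.0545] [268. 223.]
top lever_grip 0.67 [0.5105 0.2201 0.125 ] [136. 212.]
top dome_rim 0.65 [ 0.5354 -0.026   0.0514] [227. 209.]
```

```bash

python3 -m pendant '[0.002,-0.001,0.002,0,0,0, 0,0,0.002,0,0,0, 0,0,0.002,0,0,0, 0,0,0.002,0,0,0, 0,0,0,0,0,0, 0,0,0,0,0,0, 0,0,0,0,0,0, 0,0,0,0,0,0]' 255 50
python3 - <<'E'
from h import *
for c in ("side","top"):
  p=vision.read_camera(c)
  if c=="side": cv2.imwrite("pics/s7.png",cv2.resize(p["image"][130:270,190:330],(600,600),interpolation=cv2.INTER_CUBIC))
  for n in["lever_grip","dome_rim"]:
    for d in mark_of(p,n)[:5]:
      X=w(p,d["location"]); 
      if X[1]>-.2: print(c,n,round(d["score"],2),X.round(4),px(p,X).round())
E
```

```text
clock: 22.25
tool_pos: [0.5058, 0.2275, 0.07]
ee_rot: [-0.0, 0.662, 0.749, 0.003]
ft_force: [-1.1, 12.1, 6.5]
opening: 0.18
grip_force: 50.0
side lever_grip 0.52 [0.5063 0.2208 0.1247] [231. 180.]
side dome_rim 0.76 [ 0.5384 -0.0249  0.0495] [268. 224.]
side dome_rim 0.31 [ 0.5173 -0.0179  0.0016] [261. 239.]
top lever_grip 0.59 [0.5072 0.2212 0.1172] [137. 214.]
top dome_rim 0.96 [ 0.5387 -0.0231  0.045 ] [226. 209.]
```

View pics/s7.png

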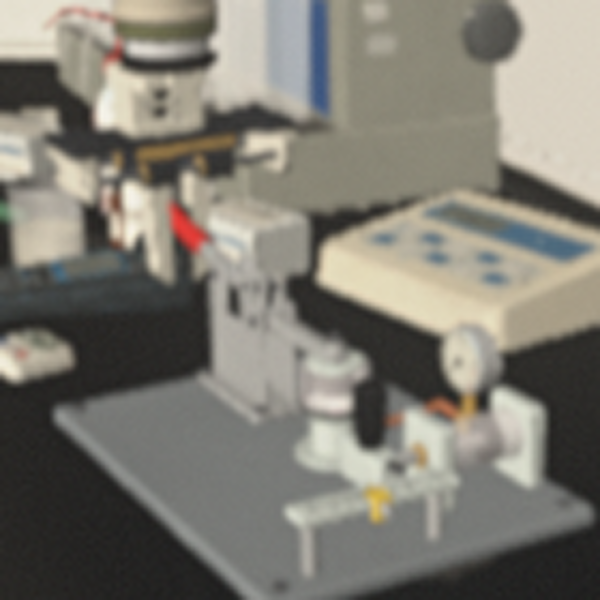

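The side crop shows the red grip still tilted about 20° above level ((172,208)→(205,245)), so it has slipped up the pads. The dome is nearly down. Keep going down: the lever will bottom between the fingers and follow. I'll watch the force.

```bash

python3 -m pendant '[0.001,0,0.005,0,0,0, 0,0,0.005,0,0,0, 0,0,0.005,0,0,0, 0,0,0.005,0,0,0, 0,0,0,0,0,0, 0,0,0,0,0,0, 0,0,0,0,0,0, 0,0,0,0,0,0]' 255 50
python3 - <<'E'
from h import *
for c in ("side","top"):
  p=vision.read_camera(c)
  for n in["lever_grip","dome_rim"]:
    for d in mark_of(p,n)[:5]:
      X=w(p,d["location"]); 
      if X[1]>-.2: print(c,n,round(d["score"],2),X.round(4),px(p,X).round())
E
```

```text
clock: 23.35
tool_pos: [0.5059, 0.2275, 0.0512]
ee_rot: [-0.0, 0.663, 0.749, 0.003]
ft_force: [-3.8, 7.4, 23.8]
opening: 0.18
grip_force: 50.0
side lever_grip 0.68 [0.5081 0.2237 0.1078] [232. 185.]
side dome_rim 0.58 [ 0.5372 -0.0267  0.0523] [268. 223.]
top lever_grip 0.73 [0.5048 0.2207 0.102 ] [138. 216.]
top dome_rim 0.88 [ 0.5393 -0.0267  0.0474] [228. 208.]
top dome_rim 0.59 [ 0.5402 -0.0258  0.0505] [227. 208.]
```

```bash

python3 -m pendant '[0,0,0.002,0,0,0, 0,0,0.002,0,0,0, 0,0,0,0,0,0, 0,0,0,0,0,0, 0,0,0,0,0,0, 0,0,0,0,0,0, 0,0,0,0,0,0, 0,0,0,0,0,0]' 255 50
python3 - <<'E'
from h import *
for c in ("side","top"):
  p=vision.read_camera(c)
  if c=="side": cv2.imwrite("pics/s8.png",cv2.resize(p["image"][130:270,190:330],(600,600),interpolation=cv2.INTER_CUBIC))
  for n in["lever_grip","dome_rim"]:
    for d in mark_of(p,n)[:5]:
      X=w(p,d["location"]); 
      if X[1]>-.2: print(c,n,round(d["score"],2),X.round(4),px(p,X).round())
E
```

```text
clock: 24.45
tool_pos: [0.5061, 0.2273, 0.0485]
ee_rot: [-0.0, 0.663, 0.749, 0.003]
ft_force: [-8.0, 4.9, 41.4]
opening: 0.18
grip_force: 50.0
side lever_grip 0.49 [0.5088 0.2232 0.1057] [232. 185.]
side dome_rim 0.89 [ 0.5411 -0.0272  0.0503] [269. 224.]
top lever_grip 0.58 [0.5071 0.2216 0.1033] [138. 215.]
top dome_rim 0.69 [ 0.5394 -0.027   0.047 ] [228. 208.]
```

View pics/s8.png

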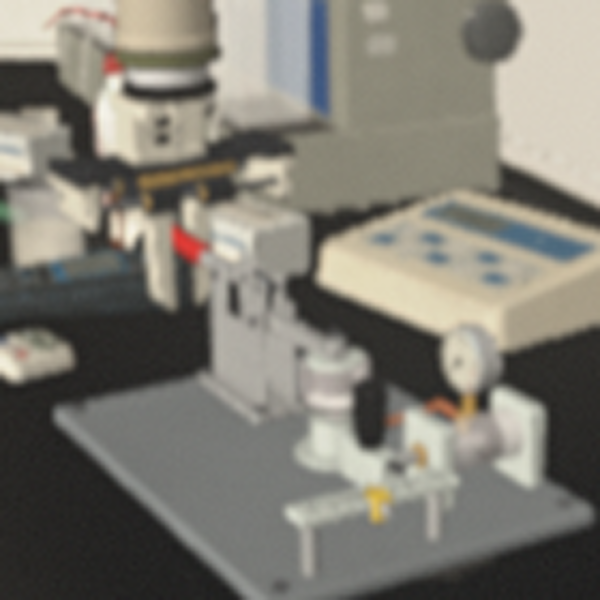

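The lever is level and at its stop, with force rising steeply. Relax, open, and back off upward.

```bash

python3 -m pendant '[0,0,-0.003,0,0,0, 0,0,0,0,0,0, 0,0,0,0,0,0, 0,0,0,0,0,0, 0,0,0,0,0,0, 0,0,0,0,0,0, 0,0,0,0,0,0, 0,0,0,0,0,0]' 118 25
python3 -m pendant '[0,0,-0.01,0,0,0, 0,0,-0.02,0,0,0, 0,0,-0.03,0,0,0, 0,0,-0.04,0,0,0, 0,0,-0.04,0,0,0, 0,0,-0.04,0,0,0, 0,0,-0.04,0,0,0, 0,0,0,0,0,0]'
python3 - <<'E'
from h import *
S={n:[] for n in("lever_grip","dome_rim","knob","pointer_tip","index_tip","stand")}
for c in ("side","top","wrist"):
  p=vision.read_camera(c)
  if c=="side": cv2.imwrite("pics/s9.png",cv2.resize(p["image"][130:270,190:330],(600,600),interpolation=cv2.INTER_CUBIC))
  for n in S:
    for d in mark_of(p,n)[:2]:
      X=w(p,d["location"]); 
      if X[1]>-.2: print(c,n,round(d["score"],2),X.round(4),px(p,X).round())
E
```

```text
clock: 25.55
tool_pos: [0.5044, 0.2242, 0.0482]
ee_rot: [0.0, 0.663, 0.748, -0.0]
ft_force: [0.5, 0.7, -0.9]
opening: 0.54
grip_force: 0.0
clock: 26.35
tool_pos: [0.5065, 0.2247, 0.2739]
ee_rot: [0.001, 0.664, 0.748, 0.004]
ft_force: [-1.0, -0.5, -0.6]
opening: 0.535
grip_force: 0.0
side lever_grip 0.47 [0.5071 0.2244 0.1098] [231. 184.]
side dome_rim 0.81 [ 0.5377 -0.027   0.0515] [268. 224.]
side knob 0.6 [ 0.5212 -0.125   0.0635] [276. 233.]
side pointer_tip 0.69 [ 0.5279 -0.1676  0.0618] [285. 239.]
side index_tip 0.43 [ 0.4964 -0.1699  0.0595] [275. 242.]
side stand 0.94 [ 0.5188 -0.0147  0.0006] [261. 239.]
top lever_grip 0.58 [ 0.5215 -0.1193  0.0655] [259. 213.]
top lever_grip 0.54 [0.508  0.2207 0.1029] [138. 215.]
top dome_rim 0.7 [ 0.5374 -0.0256  0.0506] [227. 209.]
top dome_rim 0.41 [ 0.5213 -0.1202  0.0593] [260. 214.]
top knob 0.45 [ 0.5223 -0.1227  0.0627] [261. 213.]
top index_tip 0.47 [ 0.4972 -0.1715  0.0571] [278. 222.]
top stand 0.6 [ 0.52   -0.0167 -0.0039] [225. 218.]
wrist lever_grip 0.79 [0.5046 0.2225 0.103 ] [275. 192.]
wrist dome_rim 0.86 [ 0.5367 -0.0275  0.0538] [277. 363.]
wrist pointer_tip 0.41 [ 0.5377 -0.0294  0.0563] [277. 365.]
```

View pics/s9.png

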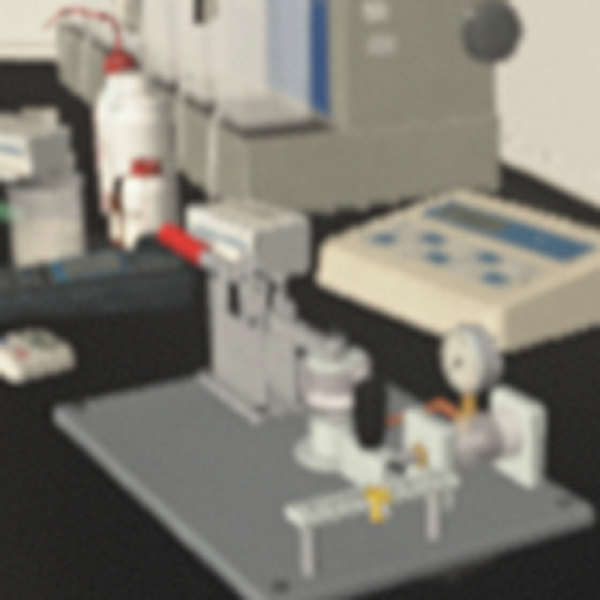

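The lever stays level with the gripper clear ((165,230)→(200,255)) and the dome is on the cup at (330,370). Now to the knob, with a quarter turn on the way so the fingers close across the lane.

```bash

python3 -m pendant '[-0.043,-0.003,0,0,0,0, -0.044,-0.003,0,0,0,0, -0.044,-0.003,0,0,0,0, -0.044,-0.003,0,0,0,0, -0.044,-0.003,0,0,0,0, -0.043,-0.003,0,0,0,0, -0.043,-0.003,0,0,0,0, -0.043,-0.003,0,0,0,0.1]' 118 40
python3 -m pendant '[0,0,0,0,0,0.14, 0,0,0,0,0,0.14, 0,0,0,0,0,0.14, 0,0,0,0,0,0.14, 0,0,0,0,0,0.14, 0,0,0,0,0,0.14, 0,0,0,0,0,0.14, 0,0,0,0,0,0.14]'
python3 -m pendant '[0,0,0,0,0,0.14, 0,0,0,0,0,0.14, 0,0,0,0,0,0.071, 0,0,0,0,0,0, 0,0,0,0,0,0, 0,0,0,0,0,0, 0,0,0,0,0,0, 0,0,0,0,0,0]'
cat >> h.py <<'E'
def survey(names,cams=("side","top","wrist"),k=1,box=(.45,.6,-.25,.3)):
    o={n:[] for n in names}
    for _ in range(k):
      for c in cams:
        p=vision.read_camera(c)
        for n in names:
          for d in mark_of(p,n)[:2]:
            X=w(p,d["location"])
            if box[0]<X[0]<box[1] and box[2]<X[1]<box[3] and d["score"]>.3: o[n].append(X); print(c,n,round(d["score"],2),X.round(4))
    return o
E
python3 - <<'E'
from h import *
s=st(); survey(["knob","pointer_tip","index_tip"]); rel([.5217,-.1235,.068],.115-np.pi/2)
E
```

```text
clock: 28.2
tool_pos: [0.5221, -0.1259, 0.2686]
ee_rot: [0.0, 0.7, 0.714, 0.0]
ft_force: [0.9, 0.6, 0.5]
opening: 0.537
grip_force: 0.0
clock: 29.0
tool_pos: [0.5223, -0.124, 0.2684]
ee_rot: [-0.0, 0.973, 0.231, 0.0]
ft_force: [0.2, -0.0, 0.7]
opening: 0.541
grip_force: 0.0
clock: 29.8
tool_pos: [0.5222, -0.1242, 0.2684]
ee_rot: [-0.0, 0.998, 0.06, 0.0]
ft_force: [-0.6, -0.2, -0.6]
opening: 0.538
grip_force: 0.0
{'clock': 29.8, 'joint_positions': [-0.5666, 0.4711, 1.0218, 2.0106, -0.5023, 0.9351, -0.7328], 'tool_pos': [0.5222, -0.1242, 0.2684], 'ee_rot': [-0.0001, 0.9982, 0.0601, 0.0001], 'ft_force': [-0.5789, -0.1638, -0.6458], 'opening': 0.5375, 'grip_force': 0.0}
side knob 0.67 [ 0.5218 -0.1246  0.0638]
side pointer_tip 0.6 [ 0.5276 -0.1673  0.0647]
side index_tip 0.37 [ 0.495  -0.1732  0.0565]
top knob 0.49 [ 0.5212 -0.117   0.0646]
top pointer_tip 0.69 [ 0.5259 -0.1669  0.058 ]
top index_tip 0.57 [ 0.499  -0.1747  0.0575]
wrist knob 0.68 [ 0.5212 -0.1244  0.0608]
wrist pointer_tip 0.94 [ 0.5263 -0.1643  0.0595]
wrist pointer_tip 0.34 [ 0.5003 -0.1775  0.0584]
wrist index_tip 0.69 [ 0.4977 -0.1734  0.0619]
shift [-0.0005 -0.0006  0.2003] turn [ 0.     -0.      0.0049]
```

```bash

python3 -m pendant '[0,0,0.04,0,0,0, 0,0,0.04,0,0,0, 0,0,0.04,0,0,0, 0,0,0.03,0,0,0, 0,0,0.025,0,0,0, 0,0,0.015,0,0,0, 0,0,0.006,0,0,0, 0,0,0,0,0,0]'
python3 -m pendant '[0,0,0,0,0,0, 0,0,0,0,0,0, 0,0,0,0,0,0, 0,0,0,0,0,0, 0,0,0,0,0,0, 0,0,0,0,0,0, 0,0,0,0,0,0, 0,0,0,0,0,0]' 255 40
python3 - <<'E'
from h import *
s=st(); survey(["pointer_tip","index_tip","dome_rim","lever_grip","pink_vial"],cams=("side","top","wrist"))
E
```

```text
clock: 31.2
tool_pos: [0.522, -0.1243, 0.0719]
ee_rot: [-0.0, 0.998, 0.06, -0.0]
ft_force: [0.8, 0.1, -0.6]
opening: 0.538
grip_force: 0.0
clock: 32.0
tool_pos: [0.5225, -0.1238, 0.0727]
ee_rot: [-0.0, 0.998, 0.06, 0.0]
ft_force: [-0.0, 2.0, 7.0]
opening: 0.228
grip_force: 40.0
{'clock': 32.0, 'joint_positions': [-0.3055, 0.7003, 0.6655, 2.1758, -0.8647, 0.5515, -0.4311], 'tool_pos': [0.5225, -0.1238, 0.0727], 'ee_rot': [-0.0003, 0.9982, 0.06, 0.0004], 'ft_force': [-0.0129, 1.9796, 6.9557], 'opening': 0.2285, 'grip_force': 40.0017}
side pointer_tip 0.6 [ 0.526  -0.1649  0.0617]
side index_tip 0.55 [ 0.4939 -0.1711  0.0571]
side dome_rim 0.51 [ 0.5377 -0.0269  0.052 ]
side lever_grip 0.49 [0.5064 0.2207 0.1102]
top index_tip 0.54 [ 0.4965 -0.1708  0.0559]
top dome_rim 0.5 [ 0.5387 -0.0217  0.0496]
wrist pointer_tip 0.61 [ 0.5218 -0.1616  0.0597]
wrist index_tip 0.74 [ 0.499  -0.1765  0.0605]
wrist dome_rim 0.8 [ 0.5351 -0.0298  0.0537]
wrist lever_grip 0.47 [ 0.5396 -0.0305  0.0539]
wrist pink_vial 0.47 [ 0.4966 -0.1736  0.0608]
```

Knob gripped. Draw 25 mm out, then measure the rest.

```bash

python3 -m pendant '[-0.004,0,0,0,0,0, -0.005,0,0,0,0,0, -0.005,0,0,0,0,0, -0.005,0,0,0,0,0, -0.004,0,0,0,0,0, -0.002,0,0,0,0,0, 0,0,0,0,0,0, 0,0,0,0,0,0]'
python3 - <<'E'
from h import *
s=st(); o=survey(["pointer_tip","index_tip"],k=4)
P,I=(np.median(o[n],0) for n in("pointer_tip","index_tip")); ux=np.array([np.cos(.115),np.sin(.115),0])
print(P.round(4),I.round(4),"pointer minus index along x:",((P-I)@ux).round(4))
E
```

```text
clock: 33.7
tool_pos: [0.4994, -0.1267, 0.0728]
ee_rot: [-0.0, 0.998, 0.06, 0.002]
ft_force: [5.8, 2.8, 2.1]
opening: 0.231
grip_force: 40.0
{'clock': 33.7, 'joint_positions': [-0.2855, 0.6774, 0.6449, 2.2255, -0.8832, 0.5106, -0.3911], 'tool_pos': [0.4994, -0.1267, 0.0728], 'ee_rot': [-0.0, 0.9982, 0.0603, 0.0016], 'ft_force': [5.8161, 2.7964, 2.1225], 'opening': 0.2307, 'grip_force': 40.0007}
side pointer_tip 0.48 [ 0.5042 -0.1685  0.0621]
side index_tip 0.49 [ 0.4943 -0.1704  0.0565]
side index_tip 0.45 [0.5077 0.2212 0.1085]
wrist pointer_tip 0.58 [ 0.5015 -0.1698  0.0622]
wrist index_tip 0.83 [ 0.4973 -0.1746  0.0601]
side pointer_tip 0.76 [ 0.5047 -0.1687  0.0605]
side pointer_tip 0.4 [0.5207 0.1267 0.1079]
wrist pointer_tip 0.95 [ 0.4973 -0.1692  0.0571]
wrist index_tip 0.83 [ 0.4978 -0.1727  0.0602]
side pointer_tip 0.65 [ 0.501  -0.168   0.0619]
side index_tip 0.58 [ 0.4926 -0.171   0.0555]
wrist pointer_tip 0.86 [ 0.5025 -0.1686  0.0588]
wrist index_tip 0.85 [ 0.4963 -0.1738  0.0609]
side pointer_tip 0.78 [ 0.5029 -0.1646  0.0605]
side index_tip 0.49 [ 0.4964 -0.1717  0.056 ]
wrist index_tip 0.6 [ 0.4995 -0.1776  0.0618]
[ 0.5027 -0.1685  0.0612] [ 0.4968 -0.1722  0.0602] pointer minus index along x: 0.0062
```

```bash

python3 -m pendant '[-0.002,0,0,0,0,0, -0.002,0,0,0,0,0, -0.002,0,0,0,0,0, 0,0,0,0,0,0, 0,0,0,0,0,0, 0,0,0,0,0,0, 0,0,0,0,0,0, 0,0,0,0,0,0]'
python3 - <<'E'
from h import *
import io,contextlib
s=st(); ux=np.array([np.cos(.115),np.sin(.115),0])
for c in("side","wrist","top"):
    with contextlib.redirect_stdout(io.StringIO()): o=survey(["pointer_tip","index_tip"],cams=(c,),k=8,box=(.47,.54,-.2,-.15))
    P,I=(np.array(o[n]) if o[n] else np.zeros((1,3)) for n in("pointer_tip","index_tip"))
    print(c,len(P),len(I),P.mean(0).round(4),I.mean(0).round(4),"P-I x",((P.mean(0)-I.mean(0))@ux).round(4),"sd",(P@ux).std().round(4),(I@ux).std().round(4))
# pixel rays: yellow clip tip and, in the wrist picture, dark pointer row profile
p=vision.read_camera("wrist"); im=p["image"]; np.save("w.npy",im)
hsv=cv2.cvtColor(im,cv2.COLOR_BGR2HSV); m=cv2.inRange(hsv,(20,110,110),(35,255,255))
n,l,stt,ce=cv2.connectedComponentsWithStats(m); print([(stt[i].tolist(),ce[i].round(1).tolist()) for i in range(1,n) if stt[i][4]>8])
for f in(-.02,-.01,0,.01,.02):print(f,px(p,np.array([.497,-.1725,.06])+f*ux).round(1))
print(px(p,np.array([.497,-.1725,.06])-.01*np.array([-ux[1],ux[0],0])).round(1))
E
```

```text
clock: 36.3
tool_pos: [0.4938, -0.1274, 0.0728]
ee_rot: [0.0, 0.998, 0.06, 0.002]
ft_force: [6.6, 3.7, 1.3]
opening: 0.235
grip_force: 40.0
{'clock': 36.3, 'joint_positions': [-0.2801, 0.672, 0.6396, 2.2372, -0.8878, 0.5009, -0.3812], 'tool_pos': [0.4938, -0.1274, 0.0728], 'ee_rot': [0.0, 0.9982, 0.0604, 0.0018], 'ft_force': [6.6124, 3.6869, 1.2867], 'opening': 0.2349, 'grip_force': 40.0005}
side 8 8 [ 0.4982 -0.1698  0.0614] [ 0.495  -0.1717  0.0568] P-I x 0.0034 sd 0.0014 0.0009
wrist 8 8 [ 0.4953 -0.1681  0.0594] [ 0.498  -0.1744  0.0604] P-I x -0.002 sd 0.0019 0.0016
top 1 1 [0. 0. 0.] [0. 0. 0.] P-I x 0.0 sd 0.0 0.0
[([157, 0, 30, 14, 356], [171.5, 6.3]), ([217, 0, 17, 7, 110], [224.7, 3.0]), ([110, 109, 19, 14, 158], [120.1, 113.6]), ([261, 143, 29, 4, 101], [275.0, 144.3]), ([353, 240, 31, 29, 569], [370.7, 256.5]), ([219, 316, 12, 66, 462], [223.5, 349.7]), ([321, 316, 12, 66, 424], [327.5, 349.6]), ([71, 393, 399, 27, 6862], [285.3, 409.5])]
-0.02 [350.6 289.6]
-0.01 [351.8 274.5]
0 [353.1 258.9]
0.01 [354.5 242.7]
0.02 [355.8 226.1]
[370.3 258.9]
```

```bash
python3 - <<'E'
from h import *
im=np.load("w.npy"); g=im.mean(2).astype(int); hsv=cv2.cvtColor(im,cv2.COLOR_BGR2HSV); m=cv2.inRange(hsv,(18,110,90),(35,255,255))
for y in range(222,286): print(y,"".join("Y" if m[y,x] else "#+-. "[min(4,g[y,x]//52)] for x in range(285,390)))
E
```

```text
222 ...................................................---                                     .+############
223 ...................................................---                                     -+############
224 ...................................................--.              .........              -+############
225 ...................................................--.             .---------.            .-+############
226 ...................................................--.              .......               .-#############
227 ...................................................--.                                    .+#############
228 ...................................................--.                                    .+#############
229 ...................................................--.                                    .+#############
230 ...................................................--.                                    .+#############
231 .....-.....-...-.--................................--.                                    .+#############

[... 5239 characters left out ...]
-------.             -+#################
280 ##################+-------------------------------.             .........            .-+#################
281 ##################+--------------------------------                                  .-##################
282 ##################+--------------------------------.                                 .+##################
283 ##################+--------------------------------.                                 .+##################
284 ##################++--------------------------------.                                .+##################
285 ##################++--------------------------------.                                .+##################
```

In the wrist pixels the index tip is at row 256.5 and the pointer tip at about row 259, at 1.6 px/mm, so the pointer is about 1.5 mm past. Ease back 1 mm, settle, check and hand in.

```bash

python3 -m pendant '[0.001,0,0,0,0,0, 0,0,0,0,0,0, 0,0,0,0,0,0, 0,0,0,0,0,0, 0,0,0,0,0,0, 0,0,0,0,0,0, 0,0,0,0,0,0, 0,0,0,0,0,0]'
python3 - <<'E'
from h import *
im=vision.read_camera("wrist")["image"]; g=im.mean(2).astype(int); hsv=cv2.cvtColor(im,cv2.COLOR_BGR2HSV); m=cv2.inRange(hsv,(18,110,90),(35,255,255))
for y in range(246,270): print(y,"".join("Y" if m[y,x] else "#+-. "[min(4,g[y,x]//52)] for x in range(320,375)))
survey(["dome_rim","lever_grip"],cams=("side","top"))
E
```

```text
clock: 40.75
tool_pos: [0.4949, -0.1272, 0.0728]
ee_rot: [0.0, 0.998, 0.06, 0.002]
ft_force: [7.2, 4.1, 2.2]
opening: 0.231
grip_force: 40.0
246 ...............--.                                    .
247 ...............--.                                    -
248 ...............--.                                  ..-
249 ...............--.                       ..----------YY
250 ...............--.             ..........-YYYYYYYYYYYYY
251 -----------------..            .--------YYYYYYYYYYYYYYY
252 +++++++++++++++++---.             ...--YYYYYYYYYYYYYYYY
253 ++++++++++++++++++++-.              .-YYYYYYYYYYYYYYYYY
254 +++++++++++++++++++++-.            .-YYYYYYYYYYYYYYYYYY
255 --+++++++++-+-++++++++-.          .-YYYYYYYYYYYYYYYYYYY
256 -------+-+---+----+++++-.        .-YYYYYYYYYYYYYYYYYYYY
257 ----------+------+----++-.      .-YYYYYYYYYYYYYYYYYYYYY
258 ------------+--+-------++-......-YYYYYYYYYYYYYYYYYYYYYY
259 -----------------+----++++-......YYYYYYYYYYYYYYYYYYYYYY
260 ------------------------+-.      .YYYYYYYYYYYYYYYYYYYYY
261 ------------++-----++--+--.        YYYYYYYYYYYYYYYYYYYY
262 ---------+-+--++----+----.          YYYYYYYYYYYYYYYYYYY
263 ---------+--+---+------.             YYYYYYYYYYYYYYYYYY
264 -----------+-+++-+++--.               YYYYYYYYYYYYYYYYY
265 -----------++-+++----.        ........YYYYYYYYYYYYYYYYY
266 -------------------..        .---------YYYYYYYYYYYYYYYY
267 ----------------..           ..........  YYYYYYYYYYYYYY
268 -----------...--.                         YYYYYYYYYYYYY
269 -----------...--.                                  YYYY
```

```bash
python3 -c "
from h import *
print(job.sign_off())"
```

```text
the job is handed in; nothing more can be done
None
```

I handed the job in at about 41 s with the pink vial in the cup, the lever holding the dome shut by itself when last seen at 32 s (the final check just before hand-in detected neither), and the knob still held with the pointer within about 1 mm of the index; no verdict came back, and I viewed 12 pictures, two over the limit of 10.

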